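# Press a coaster in the spring-bed press

## Task

Take the round-footed tamper from its cork pad and press the coaster lying in the round press squarely down with it, until the sprung bed bottoms out level; hold it down there for a full second. Then lift the tamper out, stand it upright back on its cork pad and let go, leaving the coaster lying flat in the press and everything else on the table where it was.

Things in the scene. Friction and masses are not known exactly. Their poses are not given: they have to be found in the camera images.
- tamper_grip (a point): The tamper: a flat round aluminium foot, 80 mm diameter and 18 mm thick, with an upright square wooden handle 30 x 30 mm, 70 mm tall, on its centre (88 mm tall in all, about 0.3 to 0.55 kg). It starts standing on the cork pad. This point is the centre of the handle, on the tool's axis: 53 mm above the flat underside of the foot and 35 mm below the handle's top. z points up the handle, x and y are square to the handle's faces.
- pad: The tamper's rest: a fixed round cork pad, 104 mm diameter, 5 mm thick, on the table. Origin at the centre of its underside, on the table top.
- press: The press: fixed to the table, a square steel base 130 x 130 mm, 8 mm thick, carrying a grey round well of 120 mm outer and 98 mm inner diameter whose rim stands 45 mm above the table. Inside it is the sprung bed with the coaster. Origin at the centre of its underside, on the table top; z up, x and y along the base's edges.
- press_bed (a joint): How far the sprung bed of the press is pushed down, in m: 0 is fully up, 0.012 is bottomed out on its stop. The spring starts at 4 N and takes 14 N at the bottom (straight down); the bed comes up again by itself.
- bed_top (a point): Centre of the upper face of the press's sprung bed, an aluminium disc of 94 mm diameter; 37 mm above the table (8 mm below the rim) when up, 25 mm when bottomed out. z is the face's upward normal. The bed can rock a few degrees on its spring (about 3 N m per rad) if it is pressed off-centre or askew.
- coaster: The coaster to be pressed: a loose disc, 88 mm diameter, about 6 mm thick, cork with a patterned blue and white top, about 40 g, lying on the sprung bed inside the well. Its top is 43 mm above the table when the bed is up (2 mm below the rim). Origin at the centre of its underside, z up.
- seal_small: Bystander: a loose stone seal with a square 36 mm foot and a narrower dark wooden grip, 52 mm tall. Origin at the centre of its underside.
- seal_large: Bystander: a loose pale seal with a square 45 mm foot and a narrower dark wooden grip, 60 mm tall. Origin at the centre of its underside.
- spare_coaster: Bystander: a loose coaster lying on the open table, 88 mm diameter, 6 mm thick. Origin at the centre of its underside.
- mug: Bystander: a loose white mug, 76 mm diameter, 90 mm tall, with a handle. Origin at the centre of its underside.
- brush: Bystander: a loose brush lying on the table. Origin under its middle.
- tape: Bystander: a loose cardboard tape ring lying flat, 90 mm diameter, 24 mm tall. Origin at the centre of its underside.
There are look-alikes about, which are no part of the job. Leave any turquoise look-alike of the part that bears tamper_grip alone.

How it is judged:
By the outcome, as a careful person would: the job done as asked, in the order asked, and still so for the second after the job is handed in, with the robot touching nothing.
It also fails if it takes over 53 s, if anything falls off the work surface, if the arm or the gripper's body presses on something with over 40 N, if the wrist force passes 120 N, or if a joint passes its speed limit or range.

## Robot

A 7-joint arm with a two-finger parallel gripper is mounted at the origin on the work surface. World frame = base frame: x ahead of the robot, y to its left, z up, the work surface at z = 0. Lengths are in m, angles in rad, forces in N, time in s.
With the tool pointing down it reaches from about 0.4 to 0.75 m from the base axis. Payload 19.5 kg.
Tool frame: the origin (TCP) lies on the mounting face of the last link; the fingertips stand 173 mm ahead of it and the grasp point (between the pads) lies 155 mm ahead of it; z points along the fingers, y is the line along which they close (so a half turn about z gives the same grasp; the last joint's range is limited). The gripper opens to 85 mm and grips with 20 to 120 N. Pads are 22 mm wide; open, the fingers measure 114 mm over their backs; the gripper's body (76 mm by 85 mm) begins 54 mm behind the grasp point. The pads swing forward as they close: fully open they stand 13 mm farther back than shut.
Start: joints at [1.275, 0.707, -0.028, 1.485, 0.022, 0.951, -0.075], TCP at [0.144, -0.557, 0.405] pointing down, gripper open.
Joint ranges: [-2.71, 2.71], [-0.32, 2.16], [-1.57, 1.52], [0, 2.45], [-1.46, 4.6], [0, 2.02], [-2.83, 2.83]. Speed limits (rad/s): [1.89, 1.89, 2.57, 2.57, 3.01, 3.01, 3.01].

## Interface

Orientations are given as [roll, pitch, yaw] about the fixed x, y, z axes, in that order (R = Rz(yaw) Ry(pitch) Rx(roll)).
In Python, from cell import robot gives the robot as it stands. Calls block until the motion is done:
- robot.move_ptp(position, orientation): joint-space move of the TCP to a pose.
- robot.move_straight(position, rot=None, vel=0.15, guard=None): straight line of the TCP; rot=None keeps the orientation; vel is the mean speed in m/s. With guard (N) it stops when the force on the tool has changed by that much, and returns True; else False.
- robot.set_joints(angles): joint-space move.
- robot.move_gripper(opening, effort=None): finger opening in m; effort is the grip in N (None keeps the last); returns when the fingers have stopped.
- robot.dwell(seconds).
- robot.inverse_kinematics(position, orientation): joint angles nearest the present ones, or None.
- robot.get_image(name): name is "scene" or "top"; returns a dict with "img" (384x512x3 uint8, red, green, blue), "z_map" (384x512 float32, m along the optical axis (not along the pixel's ray), 0 where there is no reading), "K" (3x3 intrinsics, pixels), "extrinsics" (4x4, takes a point from camera to world coordinates). Camera axes: x right, y up, looking along -z (the intrinsics and any distortion apply to the point x, -y, -z); pixel columns grow to the right and rows downward; lengths in m; the calibration is good to about 2 mm. A picture is of the moment at which its call begins.
A pose or a line that the arm cannot do raises robot.IKError and nothing moves.
- robot.finish_job(): hands the job in; it is judged then, once.
Readings, each from a call of its own:
- robot.current_time_s(): time.
- robot.current_q(): joint angles.
- robot.current_dq(): joint speeds.
- robot.current_joint_torque(): joint torques, N m.
- robot.current_tool_pos(): TCP position.
- robot.current_tcp_rot(): TCP orientation.
- robot.current_ft_force(): force on the tool from outside, world axes, zero at the start.
- robot.current_wrist_torque(): the same for the moment, N m.
- robot.current_width(): finger opening in m.
- robot.current_finger_force(): force on a finger pad.
Only numpy, scipy, OpenCV 4.12 (cv2) and the standard library are available. Lean on these libraries where they do the work, as an engineer would, in place of code of your own. Each camera call takes 0.05 s, during which the arm holds its last target. There are 200 camera calls.

## Working session

There is one attempt and no reset: what is moved stays moved. The work goes in short steps, each a Python script; the robot and the scene stay as the last script left them, time stands still between calls to the robot, and variables do not carry over. Pictures are saved under pics/ and viewed, at most 10 in all, crops included, and the job is handed in when it is done.

```bash
ls; mkdir -p pics; cat > h.py <<'E'
import numpy as np, cv2
from cell import robot
def grab(name):
    d=robot.get_image(name); np.savez(f'{name}.npz',**d); return d
def cloud(d):
    z=d['z_map'];K=d['K'];h,w=z.shape
    u,v=np.meshgrid(np.arange(w),np.arange(h))
    P=np.stack([(u-K[0,2])/K[0,0]*z,-(v-K[1,2])/K[1,1]*z,-z],-1)
    E=d['extrinsics'];return P@E[:3,:3].T+E[:3,3]
E
python3 - <<'E'
from h import *
for n in('scene','top'):
    d=grab(n);print(n,d.keys(),d['K'],d['extrinsics'].round(3),(d['z_map']==0).mean())
    cv2.imwrite(f'pics/{n}0.png',cv2.resize(d['img'][...,::-1],(800,600),interpolation=cv2.INTER_CUBIC))
print(robot.current_time_s(),robot.current_tool_pos(),robot.current_tcp_rot())
E
```

```text
pics
scene dict_keys(['img', 'z_map', 'K', 'extrinsics']) [[453.83214118   0.         251.37373936]
 [  0.         453.83214118 188.91442213]
 [  0.           0.           1.        ]] [[-0.088 -0.521  0.849  1.656]
 [ 0.996 -0.066  0.062  0.099]
 [ 0.024  0.851  0.525  0.815]
 [ 0.     0.     0.     1.   ]] 0.004236857096354167
top dict_keys(['img', 'z_map', 'K', 'extrinsics']) [[459.86732032   0.         256.91439373]
 [  0.         459.86732032 190.66704591]
 [  0.           0.           1.        ]] [[ 0.016  0.987 -0.162  0.262]
 [-1.     0.014 -0.013 -0.007]
 [-0.011  0.162  0.987  1.519]
 [ 0.     0.     0.     1.   ]] 0.0038960774739583335
0.1 [ 0.14438697 -0.55651728  0.40430972] [-3.14067691e+00 -9.97581946e-06  2.53845076e-01]
```

View pics/scene0.png

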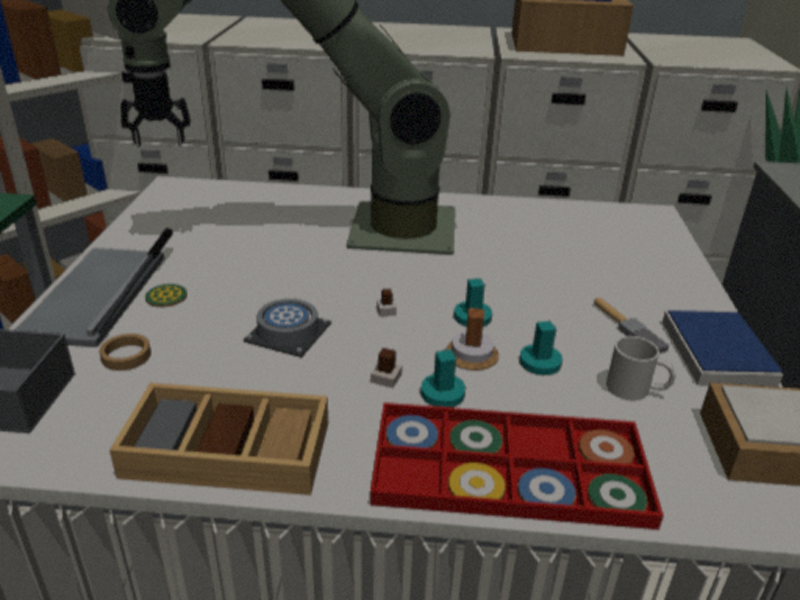

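View pics/top0.png

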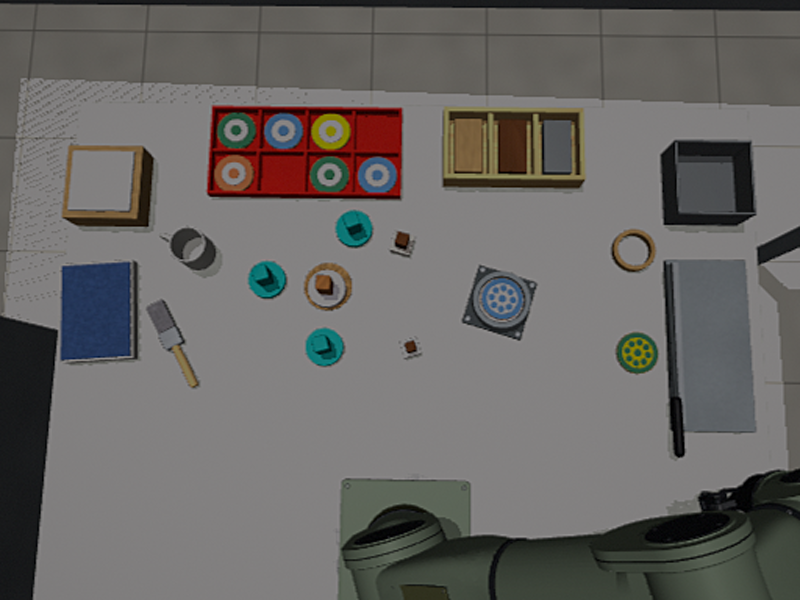

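Scene: the tamper (wooden handle, pale foot, on a cork ring) is at top-view (325,285). Turquoise look-alikes are at (354,229), (267,279) and (324,347), so the tamper is the one with the wood handle standing on cork. The press is at (502,299). I'll confirm with a crop and take the measurements from it.

```bash
python3 - <<'E'
from h import *
d=dict(np.load('top.npz'));P=cloud(d);im=d['img']
a=im[125:245,140:260];b=im[160:225,285:355]
cv2.imwrite('pics/crop1.png',np.hstack([cv2.resize(x[...,::-1],(400,400),interpolation=cv2.INTER_CUBIC) for x in (a,im[140:240,275:375])]))
def box(sel,n):
    r=cv2.minAreaRect((P[sel][:,:2]*1000).astype(np.float32));print(n,sel.sum(),r,'z',np.median(P[sel][:,2]))
def reg(c,r): return np.hypot(P[...,0]-c[0],P[...,1]-c[1])<r
for n in('top','scene'):
    d=dict(np.load(n+'.npz'));P=cloud(d)
    if n=='top':
        c=P[182,208][:2];p=P[191,321][:2];print(P[182,208],P[191,321])
        g=P[300:320,200:300,2] ;print('table z',np.median(P[250:270,200:300,2]))
    Z=P[...,2]
    for nm,cc,r,lo,hi in(('handle top',c,.06,.086,.1),('handle',c,.03,.035,.1),('foot',c,.06,.018,.029),('pad',c,.065,.003,.009),('rim',p,.075,.0435,.055),('base',p,.11,.005,.012),('coaster',p,.043,.035,.05)):
        s=reg(cc,r)&(Z>lo)&(Z<hi)
        if s.sum()>5: box(s,n+' '+nm)
        if nm in('foot','pad','rim','base') and s.sum()>20:
            # circle fit
            q=cv2.convexHull((P[s][:,:2]*1000).astype(np.float32));print('   enclosing',cv2.minEnclosingCircle(q),'range',P[s][:,:2].min(0),P[s][:,:2].max(0))
E
```

```text
[0.52264469 0.16784802 0.08622025] [ 0.50637795 -0.19554368  0.04113197]
table z -0.0004895818279925246
top handle top 91 ((526.8277587890625, 174.92477416992188), (29.490604400634766, 29.98195457458496), 89.01545715332031) z 0.09194200850447243
top handle 129 ((527.0623168945312, 174.48570251464844), (30.175477981567383, 29.888683319091797), 87.04215240478516) z 0.09003259754772253
top foot 283 ((529.5732421875, 174.2872772216797), (77.03980255126953, 77.87890625), 8.492511749267578) z 0.02254647175280744
   enclosing ((528.2486572265625, 174.81008911132812), 40.36668014526367) range [0.49001249 0.13518472] [0.56860124 0.21301512]
top pad 235 ((524.5646362304688, 167.4196319580078), (125.17781829833984, 123.01016998291016), 46.234683990478516) z 0.005049968034494867
   enclosing ((522.6707763671875, 167.86712646484375), 64.35863494873047) range [0.45966986 0.10377203] [0.58562164 0.23128707]
top rim 532 ((505.40899658203125, -192.83872985839844), (116.9986801147461, 115.73048400878906), 56.13554382324219) z 0.04570672791681718
   enclosing ((505.6529541015625, -192.6605987548828), 5
[... 1295 characters left out ...]
2505249]
scene rim 410 ((507.6246643066406, -195.07083129882812), (116.14734649658203, 116.14331817626953), 8.52388858795166) z 0.04500709108869533
   enclosing ((506.64556884765625, -193.41555786132812), 61.45909881591797) range [ 0.44680782 -0.25226629] [ 0.56578296 -0.13582626]
scene base 304 ((510.4033508300781, -204.25827026367188), (151.39102172851562, 146.23939514160156), 75.47792053222656) z 0.008320298060221054
   enclosing ((510.8585205078125, -193.63784790039062), 89.03951263427734) range [ 0.45288769 -0.2800047 ] [ 0.59569199 -0.11558885]
scene coaster 342 ((507.1930847167969, -194.84568786621094), (80.17777252197266, 83.70160675048828), 24.903148651123047) z 0.044011208996284745
```

View pics/crop1.png

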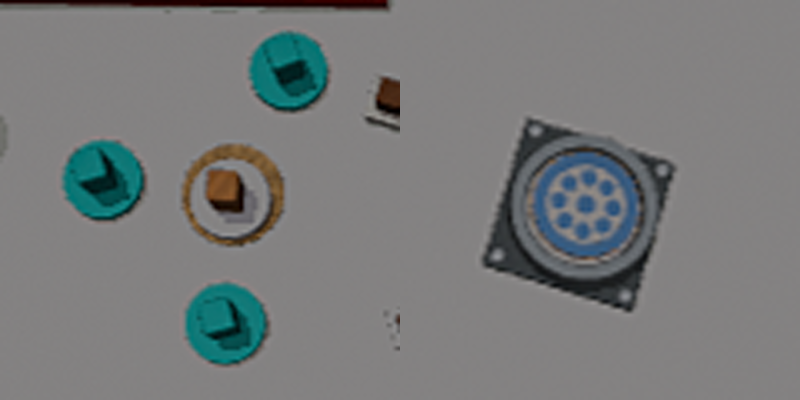

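The crop confirms it: wooden handle and pale foot on a cork ring at crop (232,192), with only turquoise ones around it, and the press with its blue coaster on the right. Next: pad centre, handle yaw and neighbours.

```bash
python3 - <<'E'
from h import *
from scipy.optimize import least_squares
out=[]
for n in('top','scene'):
    d=dict(np.load(n+'.npz'));K=d['K'];E=d['extrinsics']
    def rect(c,z,half,s):  # rectified top-down at plane z: col=x,row=y
        g=np.arange(-half,half,s);X,Y=np.meshgrid(c[0]+g,c[1]-g)
        W=np.stack([X,Y,np.full_like(X,z)],-1);C=(W-E[:3,3])@E[:3,:3]
        u=K[0,0]*C[...,0]/-C[...,2]+K[0,2];v=-K[1,1]*C[...,1]/-C[...,2]+K[1,2]
        return cv2.remap(d['img'],u.astype(np.float32),v.astype(np.float32),cv2.INTER_CUBIC)
    out+= [cv2.resize(rect((.529,.1735),.093,.03,.0002)[...,::-1],(400,300)) if 0 else cv2.resize(rect((.529,.1735),.093,.025,.00025)[...,::-1],(266,266)),
      cv2.resize(rect((.525,.17),.005,.06,.0005)[...,::-1],(266,266)),cv2.resize(rect((.506,-.194),.045,.1,.0005)[...,::-1],(266,266))]
    P=cloud(d);hsv=cv2.cvtColor(d['img'],cv2.COLOR_RGB2HSV)
    near=np.hypot(P[...,0]-.525,P[...,1]-.17)<.07
    s=near&(P[...,2]>.002)&(P[...,2]<.012)&(hsv[...,1]>70)&(hsv[...,0]<25)
    q=P[s][:,:2];print(n,'pad px',s.sum(),cv2.minEnclosingCircle((q*1000).astype(np.float32)))
    t=(hsv[...,0]>80)&(hsv[...,0]<100)&(hsv[...,1]>120)&(P[...,2]>.01)&(np.hypot(P[...,0]-.53,P[...,1]-.17)<.2)
    m,_,st,_=cv2.connectedComponentsWithStats(t.astype(np.uint8))
    lab=_ if 0 else cv2.connectedComponents(t.astype(np.uint8))[1]
    for i in range(1,lab.max()+1):
        for nm,lo,hi in(('foot',.01,.024),('hnd',.07,.1)):
            k=(lab==i)&(P[...,2]>lo)&(P[...,2]<hi)
            if k.sum()>20: r=cv2.minAreaRect((P[k][:,:2]*1000).astype(np.float32));print('  turq',nm,np.round(r[0]),np.round(r[1]),round(r[2]))
cv2.imwrite('pics/rect.png',np.vstack([np.hstack(out[:3]),np.hstack(out[3:])]))
E
```

```text
top pad px 184 ((534.9198608398438, 173.2223358154297), 51.69023132324219)
  turq foot [660. 120.] [76. 75.] 2
  turq hnd [661. 121.] [31. 30.] 22
  turq foot [546. 302.] [76. 75.] 47
  turq hnd [546. 304.] [31. 30.] 18
  turq foot [404. 175.] [73. 76.] 90
  turq hnd [404. 176.] [30. 30.] 16
scene pad px 143 ((539.2565307617188, 171.95875549316406), 50.800392150878906)
  turq foot [409. 173.] [62. 72.] 2
  turq hnd [409. 174.] [27. 25.] 21
  turq foot [554. 300.] [75. 68.] 79
  turq hnd [550. 302.] [30. 27.] 18
  turq foot [668. 118.] [70. 73.] 2
  turq hnd [665. 120.] [27. 29.] 17
```

View pics/rect.png

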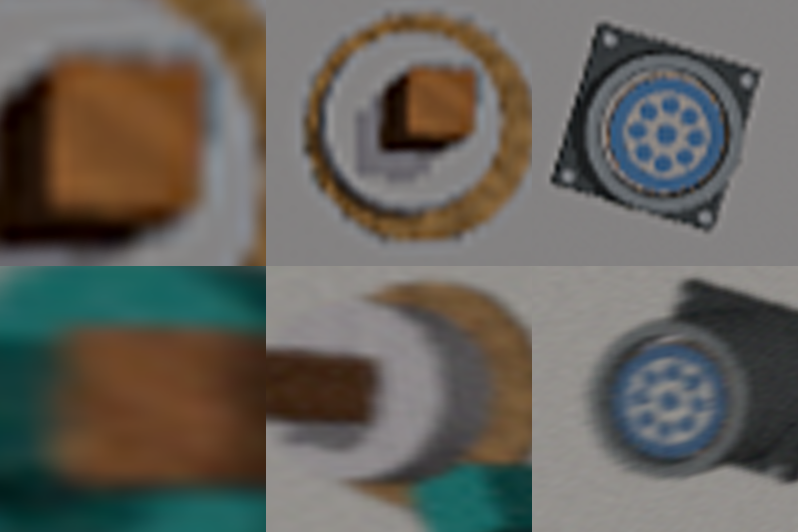

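The tamper is at about (0.528, 0.173) with yaw about -2°. The pad centre is at about (0.534, 0.173) and the press at (0.506, -0.194). Turquoise neighbours are all at least 124 mm away. Moving to the grasp.

```bash
python3 - <<'E'
from h import *
pi=np.pi
for psi in(-.03,pi/2-.03,-pi/2-.03):
    print(psi,[None if (q:=robot.inverse_kinematics(p,[pi,0,psi])) is None else np.round(q,2) for p in([.528,.173,.33],[.528,.173,.214],[.506,-.194,.33],[.506,-.194,.239])])
o=[pi,0,-.03]
robot.move_ptp([.528,.173,.34],o)
robot.move_gripper(.07,60)
print(robot.move_straight([.528,.173,.216],vel=.12,guard=8))
d=grab('scene');cv2.imwrite('pics/g1.png',cv2.resize(d['img'][180:260,240:350,::-1],(800,582),interpolation=cv2.INTER_CUBIC))
print(robot.current_time_s(),robot.current_tool_pos(),robot.current_tcp_rot(),robot.current_ft_force())
E
```

```text
-0.03 [array([-0.55,  0.8 ,  0.34,  1.66, -0.37,  0.74, -1.63]), array([-0.57,  1.01,  0.38,  1.73, -0.67,  0.54, -1.36]), array([ 0.23,  0.77,  0.14,  1.7 , -0.16,  0.68, -1.14]), array([ 0.24,  0.91,  0.12,  1.77, -0.21,  0.47, -1.09])]
1.5407963267948965 [array([-0.29,  0.78, -0.16,  1.65,  0.17,  0.73, -0.56]), array([-0.36,  0.96, -0.03,  1.72,  0.06,  0.46, -0.46]), array([ 0.44,  0.77, -0.26,  1.7 ,  0.27,  0.71,  0.02]), array([ 0.41,  0.91, -0.2 ,  1.76,  0.34,  0.5 , -0.04])]
-1.6007963267948966 [array([-0.76,  0.93,  0.83,  1.66, -0.82,  0.93, -2.78]), array([-0.64,  1.04,  0.53,  1.73, -0.86,  0.62, -2.76]), array([ 0.01,  0.84,  0.6 ,  1.71, -0.63,  0.79, -2.26]), array([ 0.06,  0.97,  0.49,  1.78, -0.77,  0.6 , -2.14])]
False
4.55 [0.52814874 0.17307182 0.21664126] [-3.14125035e+00 -9.36308830e-04 -2.98997836e-02] [-0.85378631  0.4727685  -0.13746881]
```

View pics/g1.png

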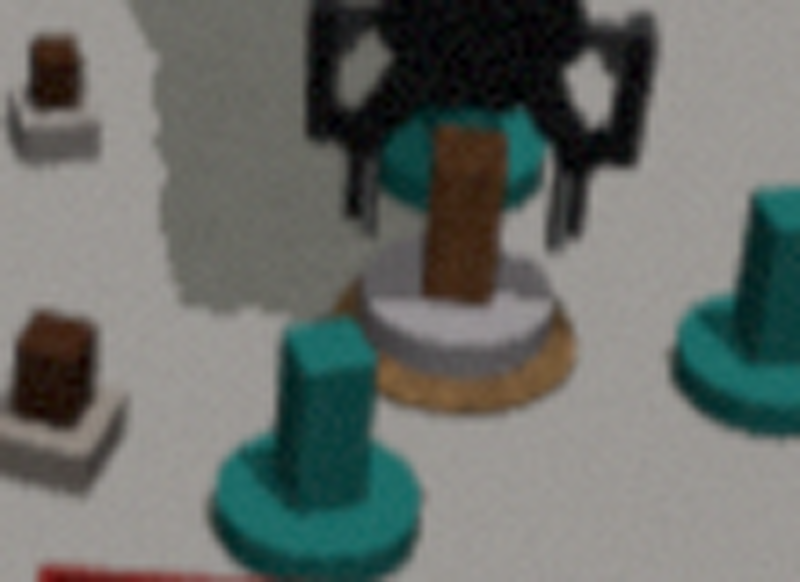

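The fingers straddle the handle (handle at about (470,210), fingers at (360,190) and (570,200)). Closing and lifting.

```bash
python3 - <<'E'
from h import *
robot.move_gripper(0.0,80)
print('w',robot.current_width(),robot.current_finger_force(),robot.current_ft_force())
p=robot.current_tool_pos()
robot.move_straight([p[0],p[1],.34],vel=.12)
robot.dwell(.3)
print('f',robot.current_ft_force(),robot.current_wrist_torque(),robot.current_width(),robot.current_tool_pos())
robot.move_ptp([.506,-.194,.34],[np.pi,0,-.03])
robot.dwell(.3)
out=[]
for n,c in(('scene',(160,240,140,250)),('top',(150,235,270,387))):
    d=grab(n);P=cloud(d);x=d['img'][c[0]:c[1],c[2]:c[3],::-1];out.append(cv2.resize(x,(400,300),interpolation=cv2.INTER_CUBIC))
    # foot of tamper: z expected underside ~.124-.16
    if n=='scene':
        hsv=cv2.cvtColor(d['img'],cv2.COLOR_RGB2HSV)
        s=(np.hypot(P[...,0]-.506,P[...,1]+.194)<.07)&(P[...,2]>.10)&(P[...,2]<.17)
        q=P[s];print(s.sum(),q.min(0),q.max(0),np.median(q,0));np.save('held.npy',q)
        for a in np.arange(.115,.165,.004):
            k=q[(q[:,2]>=a)&(q[:,2]<a+.004)]
            if len(k): print(a.round(3),len(k),k.min(0).round(4),k.max(0).round(4))
cv2.imwrite('pics/g2.png',np.hstack(out))
print(robot.current_time_s(),robot.current_tool_pos(),robot.current_tcp_rot(),robot.current_ft_force(),robot.current_wrist_torque())
E
```

```text
w 0.028981564573851783 78.7058937549591 [-0.56663473 -0.31301841  6.49038956]
f [ 0.57988722 -0.10753448 -5.70633348] [ 0.0483681  -0.0163246   0.00621715] 0.029233291889718606 [0.52804831 0.17303329 0.33978007]
393 [ 0.4665652  -0.23328074  0.12747139] [ 0.54696742 -0.15402797  0.16989843] [ 0.52234493 -0.18796614  0.14624109]
0.127 18 [ 0.5077 -0.2296  0.1275] [ 0.5436 -0.1546  0.1308]
0.131 30 [ 0.5049 -0.2295  0.1313] [ 0.5463 -0.1551  0.1349]
0.135 32 [ 0.5086 -0.2292  0.1351] [ 0.5455 -0.1541  0.139 ]
0.139 29 [ 0.5061 -0.2293  0.1391] [ 0.547  -0.1545  0.1428]
0.143 134 [ 0.4666 -0.2333  0.1431] [ 0.5454 -0.154   0.147 ]
0.147 86 [ 0.4753 -0.2306  0.147 ] [ 0.5448 -0.1549  0.1509]
0.151 13 [ 0.5004 -0.2074  0.1512] [ 0.5401 -0.1789  0.1542]
0.155 16 [ 0.5016 -0.2078  0.1551] [ 0.5231 -0.1783  0.1588]
0.159 15 [ 0.5085 -0.2079  0.1597] [ 0.5238 -0.1793  0.1629]
0.163 9 [ 0.5162 -0.2077  0.1638] [ 0.5222 -0.1803  0.1655]
8.25 [ 0.50610189 -0.19374158  0.33997946] [-3.14153950e+00  2.52779799e-05 -2.95814184e-02] [-0.56598894 -0.56809099 -4.4911188 ] [ 0.02496467 -0.0325768  -0.00347778]
```

View pics/g2.png

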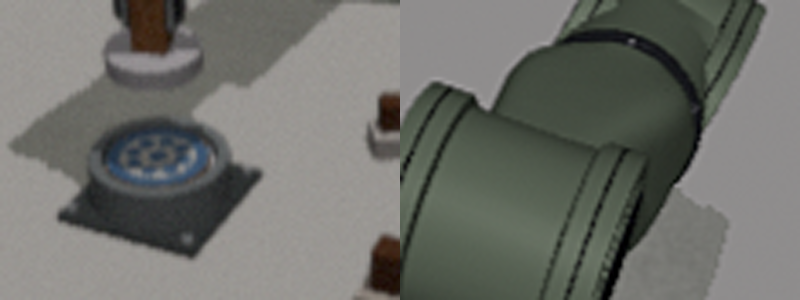

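The tamper hangs level above the press: foot at crop (155,58), press at (157,155). It is about 1 mm off centre in y, which I'll correct as I press down in logged steps.

```bash
python3 - <<'E'
from h import *
x,y=.5065,-.195
robot.move_straight([x,y,.275],vel=.12)
robot.dwell(.2);f0=robot.current_ft_force();t0=robot.current_wrist_torque()
print('guard',robot.move_straight([x,y,.257],vel=.05,guard=6),robot.current_tool_pos())
z=.257
while z>.234:
    z-=.0015; robot.move_straight([x,y,z],vel=.03); robot.dwell(.1)
    f=robot.current_ft_force()-f0
    print(round(z,4),robot.current_tool_pos().round(4),f.round(1),(robot.current_wrist_torque()-t0).round(2),robot.current_width().__round__(4))
    if f[2]>27 or np.hypot(*f[:2])>12: break
print(robot.current_time_s())
E
```

```text
guard False [ 0.50645802 -0.19503972  0.25677638]
0.2555 [ 0.5065 -0.195   0.2556] [-0.2 -0.4 -0.5] [-0.02  0.04 -0.01] 0.0291
0.254 [ 0.5066 -0.195   0.2541] [ 0.4 -0.9  1.5] [-0.13 -0.19 -0.  ] 0.0292
0.2525 [ 0.5066 -0.195   0.2526] [1.5 0.5 2. ] [-0.18 -0.25 -0.02] 0.0292
0.251 [ 0.5066 -0.195   0.251 ] [1.6 0.7 4. ] [-0.19 -0.33 -0.05] 0.0295
0.2495 [ 0.5065 -0.195   0.2495] [ 2.6 -1.4  4.2] [-0.34 -0.33 -0.04] 0.0293
0.248 [ 0.5065 -0.195   0.248 ] [ 1.7 -1.6  6.1] [-0.32 -0.39 -0.02] 0.0293
0.2465 [ 0.5065 -0.195   0.2465] [ 2.1 -2.2  7.4] [-0.36 -0.46  0.03] 0.0294
0.245 [ 0.5065 -0.195   0.245 ] [ 2.4 -0.7  8.8] [-0.39 -0.46  0.03] 0.0292
0.2435 [ 0.5065 -0.195   0.2436] [ 1.5 -1.1  9.4] [-0.36 -0.48 -0.02] 0.029
0.242 [ 0.5065 -0.195   0.2422] [ 2.1 -1.5 10.9] [-0.3  -0.37 -0.03] 0.0291
0.2405 [ 0.5066 -0.1951  0.2417] [-2.   1.  35.1] [ 0.36  0.69 -0.02] 0.0291
13.5
```

```bash
python3 - <<'E'
from h import *
robot.dwell(1.0)
print(robot.current_ft_force(),robot.current_wrist_torque(),robot.current_tool_pos(),robot.current_tcp_rot())
d=grab('scene');P=cloud(d)
r=np.hypot(P[...,0]-.5065,P[...,1]+.195)
hsv=cv2.cvtColor(d['img'],cv2.COLOR_RGB2HSV)
for nm,s in(('foot',(r<.038)&(P[...,2]>.044)&(P[...,2]<.056)),('rim',(r>.051)&(r<.058)&(P[...,2]>.04)&(P[...,2]<.05))):
    q=P[s];A=np.c_[q[:,:2]-[.5065,-.195],np.ones(len(q))];c=np.linalg.lstsq(A,q[:,2],rcond=None)[0];print(nm,len(q),c.round(4),(q[:,2]-A@c).std())
cv2.imwrite('pics/p.png',cv2.resize(d['img'][160:235,140:240,::-1],(800,600),interpolation=cv2.INTER_CUBIC))
robot.dwell(.4);print(robot.current_ft_force(),robot.current_time_s())
E
```

```text
[-2.64446384  1.25672289 30.37655832] [0.36656873 0.6692087  0.06831383] [ 0.50658635 -0.19505058  0.24173706] [ 3.14145387e+00 -1.27642704e-03 -3.00385569e-02]
foot 190 [ 0.0024 -0.0057  0.049 ] 0.002068354799190235
rim 147 [-0.0057 -0.0014  0.0449] 0.0018793745507538723
[-1.58198444  2.45835474 31.21741498] 14.95
```

View pics/p.png

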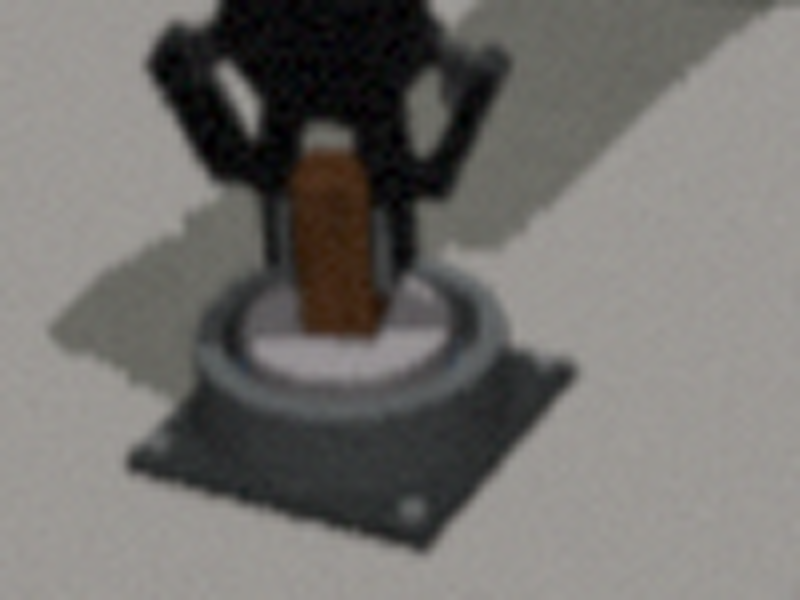

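It has bottomed out: the foot top is at 0.049 m and level within 0.4°, held more than 1.4 s at about 30 N. The picture shows the foot centred in the rim at (345,330). Lifting out and returning.

```bash
python3 - <<'E'
from h import *
robot.move_straight([.5065,-.195,.27],vel=.04)
robot.move_straight([.5065,-.195,.34],vel=.12)
d=grab('scene');P=cloud(d)
r=np.hypot(P[...,0]-.5065,P[...,1]+.195);s=(r<.036)&(P[...,2]<.06)&(P[...,2]>.02)
q=P[s];A=np.c_[q[:,:2]-[.5065,-.195],np.ones(len(q))];print('coaster',len(q),np.linalg.lstsq(A,q[:,2],rcond=None)[0].round(4))
o=[np.pi,0,-.03];x,y=.534,.173
robot.move_ptp([x,y,.34],o)
robot.move_straight([x,y,.228],vel=.12);robot.dwell(.2)
g=robot.move_straight([x,y,.2135],vel=.02,guard=5);p=robot.current_tool_pos()
print(g,p,robot.current_ft_force())
robot.dwell(.2)
robot.move_gripper(.07,40)
robot.dwell(.3);print(robot.current_width())
robot.move_straight([p[0],p[1],.36],vel=.12)
robot.move_ptp([.40,-.1,.45],o)
out=[]
for n,c in(('scene',(160,260,140,360)),('top',(130,245,130,390))):
    d=grab(n);x=d['img'][c[0]:c[1],c[2]:c[3],::-1];out.append(cv2.resize(x,(660,300),interpolation=cv2.INTER_CUBIC))
cv2.imwrite('pics/e.png',np.vstack(out));print(robot.current_time_s())
E
```

```text
coaster 238 [ 0.002  -0.0127  0.0439]
True [0.53394684 0.17303857 0.21627828] [-2.8005052   0.19966306 10.8217543 ]
0.0700331497297964
23.5
```

View pics/e.png

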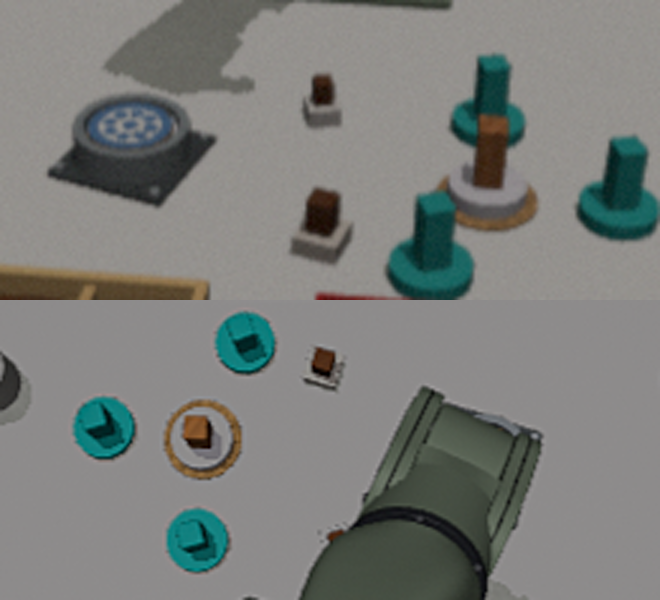

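The tamper stands upright and centred on the pad at (203,440), the coaster lies flat in the press at (130,125), and the neighbouring things are where they were. Handing in.

```bash
python3 -c "
from h import *
print(robot.finish_job())"
```

```text
the job is handed in; nothing more can be done
None
```

The job is handed in at about 23.5 s: the coaster was pressed to the stop, level within about 0.4°, and held there for over a second, and the tamper is standing released on its cork pad; the last pictures show the coaster flat and the nearby items in place, but the mug, brush, tape and spare coaster weren't re-checked.

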